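# Slide the bottle jack home in its dock and close the keeper

## Robot

A 6-joint arm with a two-finger parallel gripper is mounted at the origin on a cart in front of the work surface, level with it; the furniture and walls round the work are solid. World frame = base frame: x ahead of the robot, y to its left, z up, the work surface at z = 0. Lengths are in m, angles in degrees, forces in N, time in s.
With the tool pointing down it reaches from about 0.325 to 0.85 m from the base axis. Payload 4.4 kg.
Tool frame: the origin (TCP) lies on the mounting face of the last link; the fingertips stand 199 mm ahead of it and the grasp point (between the pads) lies 180 mm ahead of it (tip_extent is the distance from the TCP to the fingertips, in m); z points along the fingers, y is the line along which they close (so a half turn about z gives the same grasp; the last joint's range is limited). The gripper opens to 94 mm and grips with 3 to 60 N. Pads are 16 mm wide; open, the fingers measure 119 mm over their backs; the gripper's body (75 mm by 177 mm) begins 78 mm behind the grasp point.
Start: joints at [-72.049, 11.837, 88.321, -0, 79.842, -8.623], TCP at [0.257, -0.514, 0.405] pointing down, gripper open.
Joint ranges: [-156.59, 156.59], [-49.26, 127.26], [12.9, 141.05], [-63.56, 243.56], [4.71, 150.69], [-161.64, 161.64]. Speed limits (degrees/s): [159.86, 159.86, 180, 180, 180, 180].

## Interface

Orientations are given as a 3x3 rotation matrix whose columns are the frame's x, y, z axes.
In Python, from cell import sense, get_image, camera_info, close_job, boxes_of, outline_of, pinpoint, tip_extent gives the robot as it stands. The module is installed in compiled form; this text tells all that it offers.
- The arm moves only by the tool drive_tool, never from a script. Its argument "motion" is text: rows parted by semicolons, each of 7 numbers parted by spaces: the shift along the tool's x, y, z each as a share of 10 cm, from -1 to 1, then the turn, a rotation vector about the tool's x, y, z each as a share of 2 rad, from -1 to 1, then the opening, from 0 (shut) to 1 (fully open). In form: tx ty tz ax ay az hand; .... A call has 1 to 20 rows; each row is the pose to reach, as a shift and turn from the pose commanded when the call began, along the tool's axes at that moment; what a row does not reach only later rows make up. A row lasts 1/12 s, in which the tool goes at most 41.7 mm and 7.16 degrees, less where a joint would pass 70% of its speed; a pose out of reach is approached as far as the arm can. A call with a number of a shift or a turn outside -1 to 1 is refused whole. A call with a gripper value outside its range is refused whole. The fingers move at their own pace and stop on an object; "newtons" is the grip in N (left out, the last holds). Time passes only in rows, so rows that repeat a pose let the fingers close. It gives the time, the measured TCP pose, the force, the opening and the grip force at its end, in the units of the state.
- sense(): the state, without advancing time (a new reading comes with each control period).
- get_image(name): name is "side" or "top"; returns the picture (420x560x3 uint8, red, green, blue); there is no depth.
- camera_info(name): a dict with "mtx" (3x3 intrinsics, pixels), "k1" (the pictures are not rectified: a ray, as slopes to the right and down, at radius r is drawn at 1 + k1 r^2 times it, then the intrinsics apply), "world_from_camera" (4x4, takes a point from camera to world coordinates). Camera axes: x right, y down, z forward; pixel columns grow to the right and rows downward; lengths in m; the calibration is good to about 2 mm. A picture is of the moment at which its call begins. camera_info takes no time and is no camera call.
- close_job(): hands the job in; it is judged then, once.
Trained networks look in the newest picture that a camera, given by its name, has taken for a name from the list of things; names that differ only in an ending like _2 or _b are one class to them, and where a whole thing is asked for, a point or a joint stands for the part that bears it (a point fixed in the world has none). Each returns a list of dicts, best first, with "confidence" (0 to 1); they miss things now and then, are a little off and sometimes report something else, mostly with a low value. They report only what shows in the picture. A call takes as long as a camera call.
- boxes_of(camera, name): "at" ([x, y, z] in m, in world coordinates, good to about 4 mm: the middle of the surface that is visible of it).
- outline_of(camera, name): "region" (420x560 bool, what is visible of it).
- pinpoint(camera, name): "at" ([x, y, z] in m, in world coordinates, good to about 4 mm: a listed point, or the origin of a listed thing).
The state is a dict: "time": time; "joint_pos": joint angles; "joint_velocities": joint speeds; "joint_torque": joint torques, N m; "eef_pos": TCP position; "eef_rot": TCP orientation; "wrist_force": force on the tool from outside, world axes, zero at the start; "ft_torque": the same for the moment, N m; "gripper_width": finger opening in m; "gripper_force": force on a finger pad.
Only numpy, scipy, OpenCV 4.12 (cv2) and the standard library are available. Lean on these libraries where they do the work, as an engineer would, in place of code of your own. Each camera call takes 0.05 s, during which the arm holds its last target. There are 200 camera calls.

## Task

Park the small bottle jack in its dock: keep it standing and slide it over the table, pushing it low at the back, front end first between the two rails until you feel it bear against the end stop, gently, with less than 25 N on the stop. Then swing the keeper bar fully across the mouth behind it. Never lift or tip the jack, keep everything off its freshly painted upright cylinder, and leave the other things where they are.

Things in the scene. Friction and masses are not known exactly. Their poses are not given: they have to be found in the camera images.
- dock: Parking dock screwed to the table: two grey steel rails 28 mm high, 165 mm long, with a 66 mm wide channel between them (bare table as floor), flared outward over 37 mm in front of the mouth. Origin on the table in the middle of the mouth, where the straight rails begin; x runs level along the channel inward, z up, y to the left when looking in.
- stop_zone (a point): Point on the channel's axis 117 mm in from the mouth, 15 mm up; axes as the dock. About here stands the end stop, a rigidly clamped steel plate across the channel, 56 mm wide, 3 to 27 mm above the table, on a spindle. Its setting differs every time and is not reported: its face lies somewhere from 17 mm before to 17 mm beyond this point.
- jack: Small bottle jack, 180 mm high, about 0.7 kg (varies). Origin on the table under the axis of its cylinder; x points to its front, z up. Foot: plate 60 mm wide, 13 mm thick, from 62 mm behind the origin to 30 mm ahead. On the foot's rear end sits the pump block, 50 mm wide, 30 mm long, up to 48 mm high, with a pin up to 76 mm. It slides at about 2 to 7 N; pushed high up it topples.
- jack_rear (a point): Middle of the flat vertical rear face of the jack (pump block and foot edge in one plane), 20 mm above the table: where to push. Axes as the jack.
- jack_front (a point): Middle of the front edge of the jack's foot, 6.5 mm above the table. Axes as the jack.
- jack_column: The jack's upright cylinder and ram, fixed on the foot: freshly painted grey cylinder of 42 mm diameter from 13 to 150 mm above the table, ram and 34 mm saddle above it up to 180 mm. Origin and axes as the jack.
- keeper_hinge (a point): Vertical pivot axis of the keeper bar, on a post at the right-hand side of the mouth (20 mm in front of it, 58 mm to the right in the dock's frame), 32 mm above the table. Axes as the dock.
- keeper (a joint): Angle of the keeper bar, a flat steel bar 12 mm wide, 33 to 41 mm above the table, that swings level over the rails. 0 = wide open (outward to the right and back), 2.3 = fully across the mouth at its limit, over the second post. It grows clockwise seen from above and stays where it is left; it takes about 1 to 2 N at the post.
- keeper_post (a point): Upright round grip post at the free end of the keeper bar, 12 mm diameter, 116 mm from the pivot axis, from 33 to 77 mm above the table; the point is 60 mm above the table on its axis.
- box_filter: Bystander: cardboard box, 68x106x63 mm. Origin at the centre of its underside.
- box_small: Bystander: small cardboard box, 78x97x41 mm. Origin at the centre of its underside.
- lens_red: Bystander: long rounded lamp lens, 76x171x34 mm. Origin at the centre of its underside.
- fuse_strip: Bystander: flat strip of fuses, 68x40x18 mm. Origin at the centre of its underside.
- knob_gear: Bystander: round black knob, 40 mm across, 31 mm high. Origin at the centre of its underside.
- spark_plug: Bystander: spark plug lying down, 64x63x24 mm. Origin at the centre of its underside.
- hub_nut: Bystander: hexagon hub nut, 40 mm across, 19 mm high. Origin at the centre of its underside.
- ball_bearing: Bystander: ball bearing ring, 52 mm across, 15 mm high. Origin at the centre of its underside.

How it is judged:
By the outcome, as a careful person would: the job done as asked, in the order asked, and still so for the second after the job is handed in, with the robot touching nothing.
It also fails if it takes over 61 s, if anything falls off the work surface, if the arm or the gripper's body presses on something with over 40 N, if the wrist force passes 120 N, or if a joint passes its speed limit or range.

## Working session

There is one attempt and no reset: what is moved stays moved. The work goes in short steps, Python scripts to look and compute and a tool call to move; the robot and the scene stay as the last step left them, time stands still between calls to the robot, and variables do not carry over. Pictures are saved under pics/ and viewed, at most 12 in all, crops included, and the job is handed in when it is done.

Besides the shell and the picture viewer there is one more tool, called after "Emit:" as name(argument=value, ...) on one line, values as JSON. drive_tool: Moves the arm, as the interface text tells. Shift numbers are shares of 10 cm and turn numbers shares of 2 rad, none past 1 either way. Its arguments: {"type":"object","properties":{"motion":{"type":"string"},"newtons":{"type":"number"}},"required":["motion"]}

```bash
mkdir -p pics; python3 - <<'E'
from cell import *
import cv2
for c in("top","side"):
    im=get_image(c); cv2.imwrite(f"pics/{c}0.png",im[:,:,::-1])
    for n in("dock","stop_zone","jack","jack_rear","jack_front","keeper_hinge","keeper_post"):
        r=pinpoint(c,n); print(c,n,[(d["at"],round(d["confidence"],2)) for d in r[:2]])
s=sense();print(s);print(tip_extent if not callable(tip_extent) else tip_extent())
E
```

```text
top dock [([0.5267, 0.0661, 0.0025], 0.72)]
top stop_zone [([0.5333, 0.1848, 0.013], 0.84), ([0.5811, 0.0407, 0.0324], 0.56)]
top jack [([0.5288, -0.0768, 0.0008], 0.97), ([0.3469, 0.413, 0.0019], 0.44)]
top jack_rear [([0.5214, -0.1387, 0.0189], 0.69)]
top jack_front []
top keeper_hinge [([0.5815, 0.04, 0.0338], 0.7)]
top keeper_post [([0.6375, -0.058, 0.0623], 0.51)]
side dock [([0.5263, 0.0692, -0.0001], 0.93)]
side stop_zone [([0.5353, 0.1844, 0.0108], 0.68), ([0.5287, -0.0505, 0.0118], 0.56)]
side jack [([0.5228, -0.078, -0.0012], 0.9)]
side jack_rear [([0.5239, -0.1401, 0.0234], 0.62)]
side jack_front [([0.5296, -0.0513, 0.01], 0.6), ([0.5352, 0.1846, 0.0123], 0.31)]
side keeper_hinge [([0.5869, 0.0426, 0.0321], 0.56)]
side keeper_post [([0.5842, 0.0437, 0.0355], 0.71), ([0.6396, -0.0573, 0.0626], 0.59)]
{'time': 0.8, 'joint_pos': array([-7.20509808e+01,  1.18349364e+01,  8.83194999e+01, -7.65454999e-04,
        7.98427175e+01, -8.62327683e+00]), 'joint_velocities': array([-0.10389674, -0.06777258,  0.00939541,  0.01537653,  0.04042837,
       -0.04317983]), 'joint_torque': array([ 1.29209234e-04, -3.70832670e+01, -2.81742918e+01,  6.96780207e-02,
        2.72672792e-02, -2.28567740e-05]), 'eef_pos': array([ 0.25720063, -0.51427623,  0.40468633]), 'eef_rot': array([[ 8.94369582e-01,  4.47328796e-01,  2.79787027e-06],
       [ 4.47328795e-01, -8.94369580e-01, -5.13093304e-05],
       [-2.04498109e-05,  4.71410723e-05, -9.99999999e-01]]), 'wrist_force': array([ 0.64341801, -0.40223539, -0.42092924]), 'ft_torque': array([0.03679738, 0.03372962, 0.00835005]), 'gripper_force': 0.0, 'gripper_width': 0.09380026063058892}
0.1992
```

View pics/top0.png

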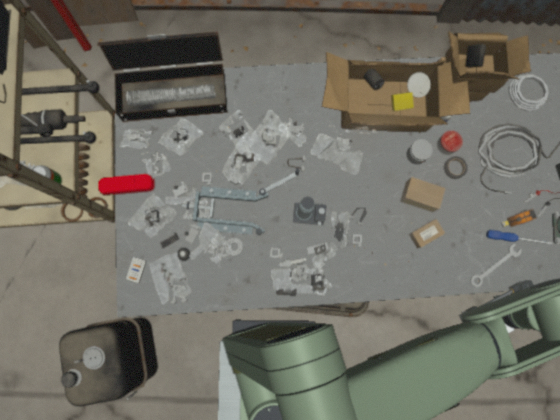

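View pics/side0.png

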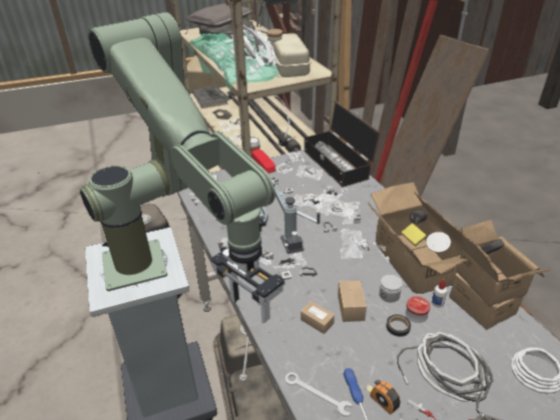

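The top view shows the dock at about (200–265, 188–235), with its mouth facing right. The jack is at (310, 210), with its front facing left. The keeper bar is at (262–298, 172–196). I'll refine the poses and check them with an overlay.

```bash
cat >h.py <<'E'
import numpy as np,cv2
from cell import *
def proj(c,P):
    i=camera_info(c);T=np.linalg.inv(i["world_from_camera"]);p=np.atleast_2d(P)@T[:3,:3].T+T[:3,3]
    s=p[:,:2]/p[:,2:];s=s*(1+i["k1"]*(s**2).sum(1,keepdims=True))
    M=i["mtx"];return np.c_[s[:,0]*M[0,0]+M[0,2],s[:,1]*M[1,1]+M[1,2]]
def W(o,th,L): # local x,y,z -> world; x axis = (sin th,cos th)
    s,c=np.sin(th),np.cos(th);L=np.atleast_2d(L)
    return np.c_[o[0]+L[:,0]*s-L[:,1]*c,o[1]+L[:,0]*c+L[:,1]*s,L[:,2]]
def overlay(c,polys,box,k,fn):
    im=get_image(c);x,y,w,h=box
    a=cv2.resize(im[y:y+h,x:x+w,::-1],None,fx=k,fy=k,interpolation=cv2.INTER_CUBIC)
    for P,col in polys:
        q=((proj(c,P)+.5-[x,y])*k).astype(int);cv2.polylines(a,[q],False,col,1)
    cv2.imwrite(fn,a);return a
def med(c,n,k,near,r=.04):
    o=[]
    for _ in range(k):
        get_image(c)
        o+=[d["at"] for d in pinpoint(c,n) if np.linalg.norm(np.array(d["at"])-near)<r][:1]
    return np.array(o)
E
python3 - <<'E'
from h import *
N={"dock":(.5265,.068,0),"stop_zone":(.534,.185,.012),"keeper_hinge":(.584,.041,.032),"jack":(.526,-.077,0),"jack_rear":(.5225,-.139,.02),"jack_front":(.529,-.05,.007),"keeper_post":(.638,-.058,.06)}
for n,a in N.items():
    for c in("top","side"):
        o=med(c,n,3,a,.025)
        if len(o):print(n,c,o.mean(0).round(4),o.std(0).round(4),len(o))
E
```

```text
dock top [0.5238 0.0704 0.0017] [0.0017 0.0007 0.0015] 3
dock side [0.5252 0.069  0.0018] [0.0022 0.0002 0.0013] 3
stop_zone top [0.5365 0.1857 0.0154] [0.0005 0.0008 0.0004] 3
stop_zone side [0.5368 0.1868 0.0116] [0.0007 0.0007 0.    ] 3
keeper_hinge top [0.5834 0.0389 0.0339] [0.0015 0.0006 0.0016] 3
keeper_hinge side [0.5847 0.0447 0.033 ] [0.0021 0.0003 0.0014] 3
jack top [ 5.298e-01 -7.960e-02 -3.000e-04] [0.0006 0.0008 0.0017] 3
jack side [ 0.5245 -0.0785 -0.0012] [0.0005 0.0002 0.001 ] 3
jack_rear top [ 0.5203 -0.1402  0.0168] [0.0004 0.0025 0.0017] 3
jack_rear side [ 0.5219 -0.1419  0.0217] [0.0007 0.0009 0.0007] 3
jack_front top [ 0.5312 -0.0484  0.0009] [0.0005 0.0009 0.0013] 3
jack_front side [ 0.5285 -0.0511  0.0105] [0.0013 0.0003 0.0003] 3
keeper_post top [ 0.6377 -0.0561  0.0624] [0.001  0.0022 0.0004] 3
keeper_post side [ 0.6405 -0.0579  0.0619] [0.0007 0.0014 0.0011] 3
```

```bash
cat >>h.py <<'E'
def dockpoly(o,t):
    r=[]
    for s in(1,-1):
        r+=[(W(o,t,[[0,s*.033,.028],[.165,s*.033,.028]]),(0,255,0))]
    r+=[(W(o,t,[[.117,-.028,.027],[.117,.028,.027]]),(0,255,255)),(W(o,t,[[-.02,-.058,.032],[-.02,.058,.032]]),(255,0,255))]
    return r
def jackpoly(o,t):
    a=np.linspace(0,6.29,30)
    return [(W(o,t,[[-.062,-.03,.013],[.03,-.03,.013],[.03,.03,.013],[-.062,.03,.013],[-.062,-.03,.013]]),(0,0,255)),
     (W(o,t,[[-.062,-.025,.048],[-.032,-.025,.048],[-.032,.025,.048],[-.062,.025,.048],[-.062,-.025,.048]]),(255,255,0)),
     (W(o,t,np.c_[.021*np.cos(a),.021*np.sin(a),.15+0*a]),(0,128,255))]
E
python3 - <<'E'
from h import *
t=np.radians(5.4)
p=dockpoly((.525,.069),t)+jackpoly((.527,-.0787),t)
a=overlay("top",p,(190,160,150,100),5,"pics/ta.png")
b=overlay("top",[],(190,160,150,100),5,"pics/tb.png")
E
```

```text
(no output)
```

View pics/ta.png

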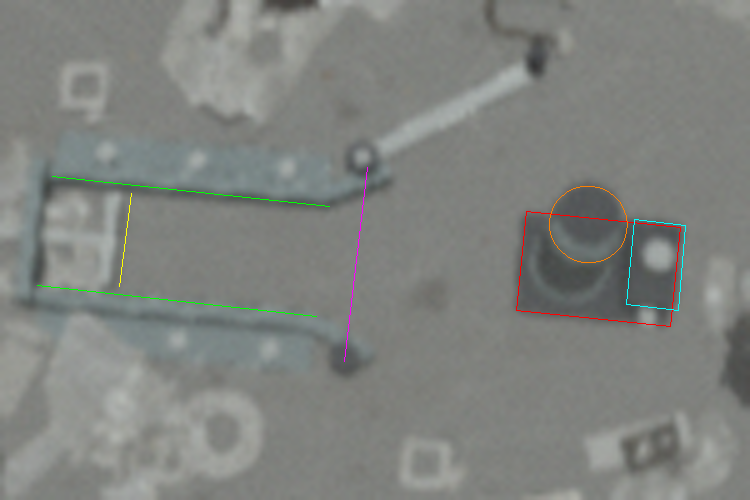

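```bash
python3 - <<'E'
from h import *
t=np.radians(5.4);o=(.525,.069)
half=[]
for s in(1,-1):
    for z,c in((.028,(0,255,0)),(0,(0,0,255))): half+=[(W(o,t,[[.03,s*.033,z],[.09,s*.033,z]]),c)]
a=overlay("top",half,(215,183,55,55),10,"pics/a1.png")
p=half+jackpoly((.527,-.0787),t)
q=proj("side",W(o,t,[[.05,0,0]])[0]);print(q)
x,y=int(q[0,0])-35,int(q[0,1])-25
b=overlay("side",p,(235,175,80,80),7,"pics/b1.png")
a=cv2.resize(a,(400,400));b=cv2.resize(b,(400,400))
cv2.imwrite("pics/ab.png",np.hstack([a,b]))
E
```

```text
[[272.27208783 209.63773464]]
```

View pics/ab.png

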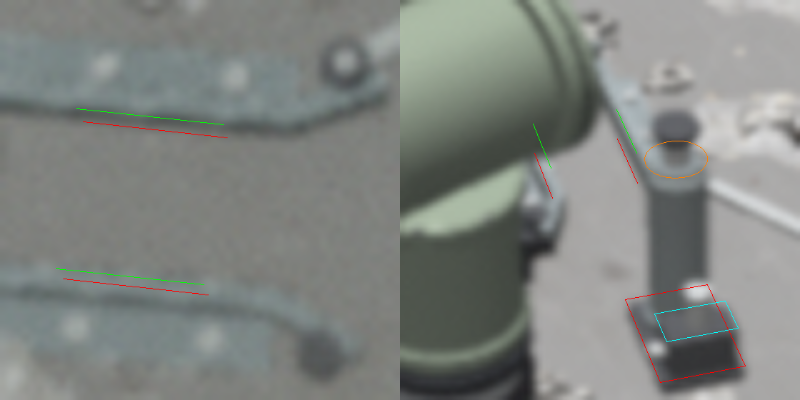

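```bash
python3 - <<'E'
from h import *
from scipy.ndimage import map_coordinates,gaussian_filter1d
im=np.mean([get_image("top") for _ in range(4)],0)
o=np.array((.526,.069));t=np.radians(4.5)
v=np.arange(-.05,.0501,.0005)
for s in(1,-1):
  for z in ((0,.028) if s==-1 else (.028,)):
    xs=np.arange(.01,.10,.005);R=[]
    for x in xs:
        q=proj("top",W(o,t,np.c_[0*v+x,v,0*v+z]))
        p=np.stack([map_coordinates(im[:,:,k],[q[:,1],q[:,0]],order=1) for k in range(3)],1)
        R.append(p)
    R=np.array(R);g=gaussian_filter1d(R[:,:,0].astype(float),2,axis=1)
    half=v*s>0.018
    if s==-1 and z==.028: pass
    prof=g.mean(0)
    idx=np.where(half&(abs(v)<.045))[0]
    print(s,z,[(round(v[i]*1e3,1),int(prof[i])) for i in idx[::3]])
    # edge per column: max |grad| 
    G=np.gradient(g,axis=1)*s   # along outward
    e=np.array([v[idx[np.argmin(G[k,idx])]] for k in range(len(xs))])
    print((e*1e3).round(1),np.polyfit(xs,e,1))
E
```

```text
1 0.028 [(np.float64(18.0), 126), (np.float64(19.5), 126), (np.float64(21.0), 126), (np.float64(22.5), 126), (np.float64(24.0), 126), (np.float64(25.5), 125), (np.float64(27.0), 125), (np.float64(28.5), 124), (np.float64(30.0), 123), (np.float64(31.5), 123), (np.float64(33.0), 123), (np.float64(34.5), 124), (np.float64(36.0), 124), (np.float64(37.5), 122), (np.float64(39.0), 117), (np.float64(40.5), 112), (np.float64(42.0), 106), (np.float64(43.5), 104)]
[40.  40.5 39.  39.  39.  39.5 40.5 40.5 40.5 40.  39.5 39.5 40.  41.
 40.5 40.5 39.5 39.5] [0.00526316 0.03964035]
-1 0 [(np.float64(-44.5), 122), (np.float64(-43.0), 117), (np.float64(-41.5), 111), (np.float64(-40.0), 102), (np.float64(-38.5), 95), (np.float64(-37.0), 93), (np.float64(-35.5), 98), (np.float64(-34.0), 106), (np.float64(-32.5), 115), (np.float64(-31.0), 121), (np.float64(-29.5), 124), (np.float64(-28.0), 126), (np.float64(-26.5), 127), (np.float64(-25.0), 127), (np.float64(-23.5), 127), (np.float64(-22.0), 126), (np.float64(-20.5), 126), (np.float64(-19.0), 126)]
[-34.  -34.  -35.  -34.  -34.  -34.  -34.  -34.  -34.  -33.5 -33.  -32.5
 -34.  -34.  -33.5 -33.5 -33.5 -33. ] [ 0.0124871  -0.03440557]
-1 0.028 [(np.float64(-44.5), 123), (np.float64(-43.0), 123), (np.float64(-41.5), 124), (np.float64(-40.0), 123), (np.float64(-38.5), 121), (np.float64(-37.0), 115), (np.float64(-35.5), 107), (np.float64(-34.0), 99), (np.float64(-32.5), 94), (np.float64(-31.0), 95), (np.float64(-29.5), 102), (np.float64(-28.0), 111), (np.float64(-26.5), 118), (np.float64(-25.0), 123), (np.float64(-23.5), 126), (np.float64(-22.0), 127), (np.float64(-20.5), 127), (np.float64(-19.0), 127)]
[-29.  -28.5 -29.5 -29.  -28.  -29.  -29.  -28.5 -28.5 -28.5 -27.5 -27.5
 -28.5 -28.5 -28.5 -28.5 -28.  -28. ] [ 0.01083591 -0.02904111]
```

```bash
cat >>h.py <<'E'
from scipy.spatial.transform import Rotation as Ro
TH=np.radians(3.9);DO=np.array([.5274,.0689])
def pose(front,zc,th=TH,tilt=10,lat=0.,dist=.008):
    """TCP pose so that finger tip point (dist ahead along tool x) is at world xy front, tip centre height zc"""
    a=np.radians(tilt);d=np.array([np.sin(th),np.cos(th),0]);u=np.array([0,0,1.])
    x=d*np.cos(a)+u*np.sin(a);z=d*np.sin(a)-u*np.cos(a);R=np.c_[x,np.cross(z,x),z]
    tip=np.array([*front,zc]);p=tip-z*.1992-dist*d*np.cos(a);return p,R
def plan(p,R):
    s=sense();r=s["eef_rot"];dp=r.T@(p-s["eef_pos"])/.1
    w=Ro.from_matrix(r.T@R).as_rotvec()/2
    print("t",round(s["time"],2),"target",p.round(4),"rel",dp.round(3),"rot",w.round(4),"rows>=",np.ceil(max(np.linalg.norm(dp)*100/41.7,np.degrees(np.linalg.norm(w)*2)/7.16)))
E
python3 - <<'E'
from h import *
p,R=pose(W((.527,-.0787),np.radians(5.4),[[-.102,0,0]])[0][:2],.215)
plan(p,R)
E
```

```text
t 5.4 target [ 0.5145 -0.2226  0.4112] rel [ 3.606 -1.457 -0.065] rot [ 0.0453  0.0792 -0.5181] rows>= 10.0
```

Emit:
drive_tool(motion="0.95 -0.4 -0.1 0.045 0.079 -0.518 0.234;0.95 -0.4 -0.1 0.045 0.079 -0.518 0.234;0.95 -0.4 -0.1 0.045 0.079 -0.518 0.234;0.95 -0.4 -0.1 0.045 0.079 -0.518 0.234;0.95 -0.4 -0.1 0.045 0.079 -0.518 0.234;0.95 -0.4 -0.1 0.045 0.079 -0.518 0.234;0.95 -0.4 -0.1 0.045 0.079 -0.518 0.234;0.95 -0.4 -0.1 0.045 0.079 -0.518 0.234;0.95 -0.4 -0.1 0.045 0.079 -0.518 0.234;0.95 -0.4 -0.1 0.045 0.079 -0.518 0.234;0.95 -0.4 -0.1 0.045 0.079 -0.518 0.234", newtons=20)

```text
time: 6.32
eef_pos: [0.3243, -0.4361, 0.4146]
eef_rot: [[0.069, 0.998, 0.012], [0.983, -0.07, 0.172], [0.173, 0.0, -0.985]]
wrist_force: [-0.1, -0.2, -0.5]
gripper_width: 0.0247
gripper_force: 0.0
```

```bash
cat >go.py <<'E'
from h import *
import sys
p,R=pose(W((.527,-.0787),np.radians(5.4),[[float(sys.argv[1]),0,0]])[0][:2],float(sys.argv[2]))
plan(p,R)
E
python3 go.py -.102 .215
```

```text
t 6.32 target [ 0.5145 -0.2226  0.4112] rel [2.222 1.748 0.425] rot [ 0.0002  0.0005 -0.0009] rows>= 7.0
```

Emit:
drive_tool(motion="0.4 0.32 0.08 0 0 0 0.234;0.8 0.6 0.16 0 0 0 0.234;1 0.87 0.2 0 0 0 0.234;1 0.87 0.2 0 0 0 0.234")

```text
time: 6.65
eef_pos: [0.4207, -0.3367, 0.4124]
eef_rot: [[0.064, 0.998, 0.014], [0.983, -0.065, 0.174], [0.175, 0.002, -0.985]]
wrist_force: [-0.5, -0.1, 0.7]
gripper_width: 0.0222
gripper_force: 0.0
```

Emit:
drive_tool(motion="0.4 0.32 0.08 0 0 0 0.234;0.8 0.6 0.16 0 0 0 0.234;1 0.87 0.2 0 0 0 0.234;1 0.87 0.2 0 0 0 0.234")

```text
time: 6.98
eef_pos: [0.5145, -0.2408, 0.4101]
eef_rot: [[0.063, 0.998, 0.014], [0.983, -0.065, 0.174], [0.174, 0.002, -0.985]]
wrist_force: [-0.9, -0.8, -0.3]
gripper_width: 0.022
gripper_force: 0.0
```

```bash
python3 go.py -.095 .016
python3 - <<'E'
from h import *
print(sense()["gripper_width"])
for n,a in {"jack":(.527,-.078,0),"jack_front":(.529,-.05,.007),"jack_rear":(.521,-.14,.02)}.items(): print(n,med("top",n,2,a,.025).mean(0).round(4),)
E
```

```text
t 6.98 target [ 0.5152 -0.2156  0.2122] rel [-0.097 -0.014  1.993] rot [ 0.0009 -0.0004  0.0018] rows>= 5.0
0.022016773071699455
jack [ 5.314e-01 -7.930e-02 -2.000e-04]
jack_front [ 0.5308 -0.0518  0.0022]
jack_rear [ 0.5178 -0.1398  0.0173]
```

Emit:
drive_tool(motion="-0.02 0 0.4 0 0 0 0.234;-0.04 -0.01 0.8 0 0 0 0.234;-0.05 -0.01 1 0 0 0 0.234;-0.05 -0.01 1 0 0 0 0.234")

```text
time: 7.92
eef_pos: [0.5093, -0.2304, 0.3048]
eef_rot: [[0.069, 0.998, 0.002], [0.981, -0.068, 0.179], [0.179, -0.01, -0.984]]
wrist_force: [-0.4, 1.4, 0.1]
gripper_width: 0.0216
gripper_force: 0.0
```

Emit:
drive_tool(motion="-0.02 0 0.3 0 0 0 0.234;-0.04 0 0.6 0 0 0 0.234;-0.05 -0.01 0.85 0 0 0 0.234;-0.05 -0.01 0.98 0 0 0 0.234;-0.05 -0.01 0.98 0 0 0 0.234")

```text
time: 8.33
eef_pos: [0.5107, -0.2195, 0.2113]
eef_rot: [[0.068, 0.998, 0.008], [0.982, -0.068, 0.175], [0.175, -0.004, -0.985]]
wrist_force: [-0.5, 0.4, -0.2]
gripper_width: 0.0219
gripper_force: 0.0
```

```bash
python3 go.py -.062 .016
python3 - <<'E'
from h import *
overlay("top",jackpoly((.527,-.0787),np.radians(5.4)),(270,160,100,80),8,"pics/c.png")
s=sense();print(s["eef_pos"],(s["eef_pos"]+s["eef_rot"]@[.008,0,.1992]).round(4),s["wrist_force"])
E
```

```text
t 8.33 target [ 0.5183 -0.1828  0.2122] rel [0.367 0.05  0.057] rot [-0.0018 -0.0008 -0.0004] rows>= 1.0
[ 0.51157497 -0.22014144  0.21312541] [ 0.5143 -0.1778  0.0183] [ 0.11640017 -0.35027234 -0.65854259]
```

View pics/c.png

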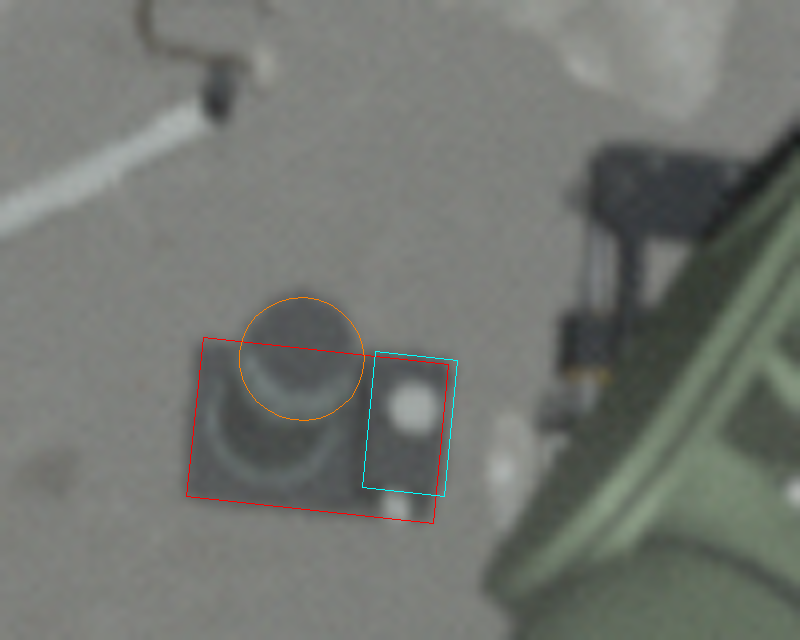

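Emit:
drive_tool(motion="0.1 0.03 0.015 0 0 0 0.234;0.2 0.05 0.03 0 0 0 0.234;0.28 0.05 0.045 0 0 0 0.234;0.33 0.05 0.055 0 0 0 0.234;0.37 0.05 0.062 0 0 0 0.234;0.41 0.05 0.07 0 0 0 0.234;0.46 0.05 0.08 0 0 0 0.234;0.52 0.043 0.09 0 0 0 0.234;0.58 0.035 0.1 0 0 0 0.234;0.64 0.026 0.11 0 0 0 0.234;0.7 0.017 0.12 0 0 0 0.234;0.76 0.008 0.13 0 0 0 0.234;0.82 -0.002 0.142 0 0 0 0.234;0.88 -0.012 0.153 0 0 0 0.234;0.92 -0.018 0.16 0 0 0 0.234;0.92 -0.018 0.16 0 0 0 0.234")

```text
time: 9.72
eef_pos: [0.5171, -0.1271, 0.2147]
eef_rot: [[0.066, 0.998, 0.016], [0.983, -0.068, 0.169], [0.17, 0.004, -0.985]]
wrist_force: [0.3, -3.2, 2.1]
gripper_width: 0.0218
gripper_force: 1.8
```

```bash
cat >look.py <<'E'
from h import *
import sys
s=sense();e=s["eef_pos"]+s["eef_rot"]@[.008,0,.1992]
def dk(p): q=np.asarray(p)[:2]-DO;return np.array([q[0]*np.sin(TH)+q[1]*np.cos(TH),-q[0]*np.cos(TH)+q[1]*np.sin(TH)])
print("t",s["time"],"tip",e.round(4),"dock",dk(e).round(4),"F",s["wrist_force"].round(1))
o=W(DO,TH,[[dk(e)[0]+.062,dk(e)[1]+float(sys.argv[2]) if len(sys.argv)>2 else dk(e)[1],0]])[0]
q=proj("top",o)[0].astype(int)
overlay("top",jackpoly(o,TH)+dockpoly(DO,TH),(q[0]-60,q[1]-45,100,80),8,"pics/"+sys.argv[1]+".png")
for n in("jack","jack_front","jack_rear"):
    m=med("top",n,2,(*o[:2],0),.09)
    if len(m):print(n,dk(m.mean(0)).round(4))
print("pred origin",dk(o).round(4))
E
python3 look.py d
```

```text
t 9.7167 tip [ 0.5208 -0.0855  0.0198] dock [-0.1545 -0.0039] F [ 0.3 -3.2  2.1]
jack [-0.0917 -0.0067]
jack_front [-0.06   -0.0043]
jack_rear [-0.1519  0.0006]
pred origin [-0.0925 -0.0039]
```

View pics/d.png

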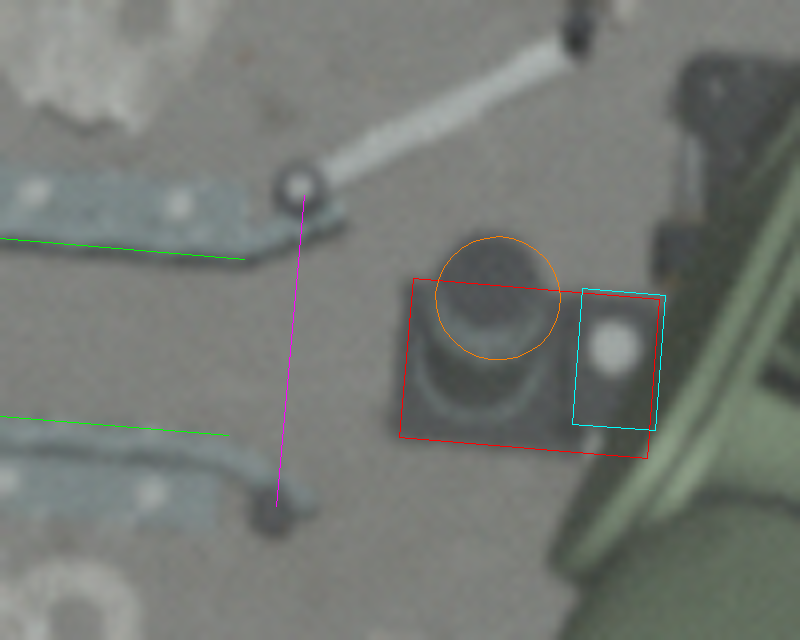

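Emit:
drive_tool(motion="0.05 -0.005 0.01 0 0 0 0.234;0.1 -0.015 0.025 0 0 0 0.234;0.15 -0.025 0.035 0 0 0 0.234;0.2 -0.032 0.045 0 0 0 0.234;0.26 -0.037 0.055 0 0 0 0.234;0.32 -0.04 0.068 0 0 0 0.234;0.38 -0.04 0.08 0 0 0 0.234;0.44 -0.04 0.09 0 0 0 0.234;0.5 -0.04 0.1 0 0 0 0.234;0.55 -0.04 0.11 0 0 0 0.234;0.55 -0.04 0.11 0 0 0 0.234")

```text
time: 11.28
eef_pos: [0.5161, -0.0705, 0.2124]
eef_rot: [[0.066, 0.998, 0.012], [0.983, -0.068, 0.171], [0.172, 0.001, -0.985]]
wrist_force: [1.0, -4.6, 3.3]
gripper_width: 0.0217
gripper_force: 2.3
```

```bash
python3 look.py e
```

```text
t 11.2833 tip [ 0.5191 -0.0285  0.0175] dock [-0.0977  0.0016] F [ 1.  -4.6  3.3]
jack [-0.0338 -0.0014]
jack_front [-0.0031 -0.    ]
jack_rear [-0.0952  0.0027]
pred origin [-0.0357  0.0016]
```

View pics/e.png

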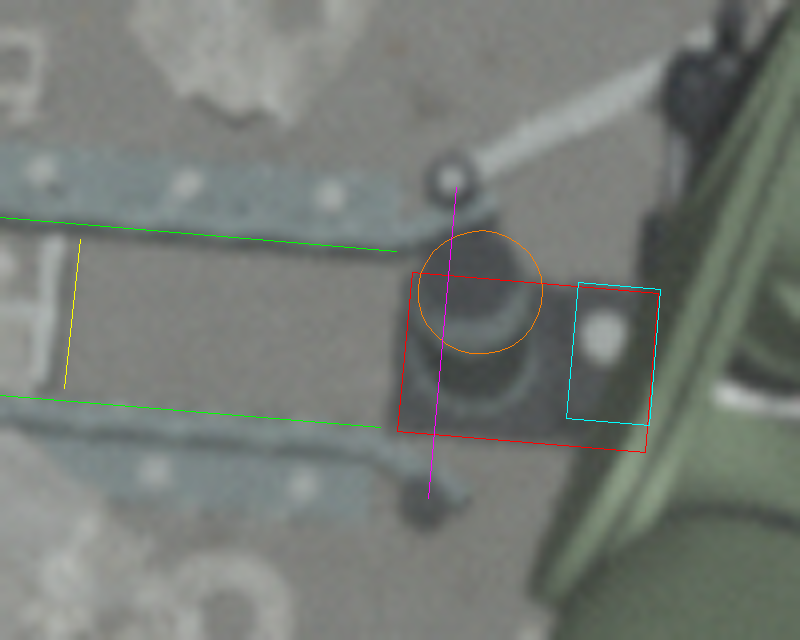

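Emit:
drive_tool(motion="0.04 0 0.008 0 0 0 0.234;0.08 0 0.016 0 0 0 0.234;0.12 0 0.023 0 0 0 0.234;0.16 0 0.03 0 0 0 0.234;0.2 0 0.036 0 0 0 0.234;0.24 0 0.043 0 0 0 0.234;0.28 0 0.05 0 0 0 0.234;0.32 0 0.057 0 0 0 0.234;0.36 0 0.064 0 0 0 0.234;0.4 0 0.071 0 0 0 0.234")

```text
time: 12.77
eef_pos: [0.5186, -0.0304, 0.212]
eef_rot: [[0.067, 0.998, 0.011], [0.983, -0.068, 0.171], [0.171, -0.0, -0.985]]
wrist_force: [-1.2, -7.1, 5.6]
gripper_width: 0.022
gripper_force: 3.7
```

Emit:
drive_tool(motion="0.04 0 0.008 0 0 0 0.234;0.08 0 0.016 0 0 0 0.234;0.12 0 0.023 0 0 0 0.234;0.16 0 0.03 0 0 0 0.234;0.2 0 0.036 0 0 0 0.234;0.24 0 0.043 0 0 0 0.234;0.28 0 0.05 0 0 0 0.234;0.32 0 0.057 0 0 0 0.234;0.36 0 0.064 0 0 0 0.234;0.4 0 0.071 0 0 0 0.234")

```text
time: 13.6
eef_pos: [0.5213, 0.01, 0.2119]
eef_rot: [[0.067, 0.998, 0.011], [0.983, -0.068, 0.171], [0.171, -0.0, -0.985]]
wrist_force: [-0.7, -8.1, 6.1]
gripper_width: 0.022
gripper_force: 4.0
```

```bash
python3 look.py f
```

```text
t 13.6 tip [0.524  0.0519 0.017 ] dock [-0.0172  0.0022] F [-0.7 -8.1  6.1]
jack [0.0468 0.0008]
jack_front [0.0773 0.0004]
jack_rear [-0.0123  0.0034]
pred origin [0.0448 0.0022]
```

View pics/f.png

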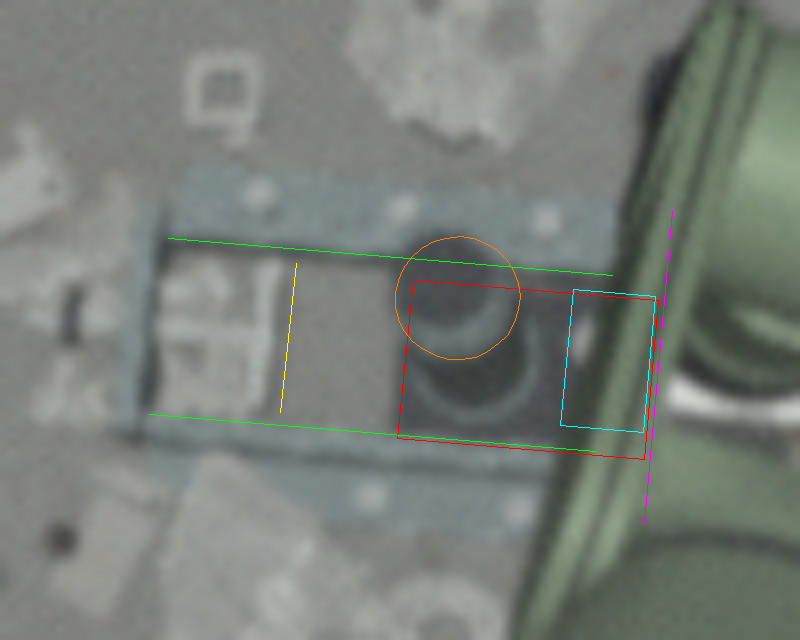

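Emit:
drive_tool(motion="0.04 0 0.007 0 0 0 0.234;0.08 0 0.014 0 0 0 0.234;0.12 0 0.021 0 0 0 0.234;0.16 0 0.028 0 0 0 0.234;0.2 0 0.035 0 0 0 0.234;0.23 0 0.04 0 0 0 0.234;0.26 0 0.046 0 0 0 0.234;0.28 0 0.05 0 0 0 0.234;0.3 0 0.053 0 0 0 0.234;0.3 0 0.053 0 0 0 0.234")

```text
time: 15.08
eef_pos: [0.5233, 0.0409, 0.2116]
eef_rot: [[0.067, 0.998, 0.011], [0.983, -0.068, 0.172], [0.172, -0.001, -0.985]]
wrist_force: [-0.4, -6.6, 4.5]
gripper_width: 0.0222
gripper_force: 2.9
```

Emit:
drive_tool(motion="0.01 0 0.002 0 0 0 0.234;0.02 0 0.004 0 0 0 0.234;0.03 0 0.005 0 0 0 0.234;0.04 0 0.007 0 0 0 0.234;0.05 0 0.009 0 0 0 0.234")

```text
time: 15.5
eef_pos: [0.5236, 0.0456, 0.2116]
eef_rot: [[0.067, 0.998, 0.011], [0.983, -0.068, 0.171], [0.171, -0.001, -0.985]]
wrist_force: [-0.3, -7.0, 5.1]
gripper_width: 0.0216
gripper_force: 3.7
```

Emit:
drive_tool(motion="0.005 0 0.001 0 0 0 0.234;0.01 0 0.002 0 0 0 0.234;0.015 0 0.003 0 0 0 0.234;0.02 0 0.004 0 0 0 0.234")

```text
time: 15.83
eef_pos: [0.5238, 0.0475, 0.2116]
eef_rot: [[0.067, 0.998, 0.011], [0.983, -0.068, 0.171], [0.171, -0.001, -0.985]]
wrist_force: [-0.1, -7.7, 5.5]
gripper_width: 0.0222
gripper_force: 3.8
```

Emit:
drive_tool(motion="0.005 0 0.001 0 0 0 0.234;0.01 0 0.002 0 0 0 0.234;0.015 0 0.003 0 0 0 0.234")

```text
time: 16.08
eef_pos: [0.5239, 0.049, 0.2116]
eef_rot: [[0.067, 0.998, 0.011], [0.983, -0.068, 0.171], [0.171, -0.001, -0.985]]
wrist_force: [-1.1, -7.4, 6.4]
gripper_width: 0.0221
gripper_force: 3.8
```

Emit:
drive_tool(motion="0.005 0 0.001 0 0 0 0.234;0.01 0 0.002 0 0 0 0.234;0.015 0 0.003 0 0 0 0.234")

```text
time: 16.33
eef_pos: [0.524, 0.0505, 0.2116]
eef_rot: [[0.067, 0.998, 0.011], [0.983, -0.068, 0.171], [0.171, -0.001, -0.985]]
wrist_force: [0.2, -8.1, 5.7]
gripper_width: 0.0219
gripper_force: 3.9
```

Emit:
drive_tool(motion="0.005 0 0.001 0 0 0 0.234;0.01 0 0.002 0 0 0 0.234;0.015 0 0.003 0 0 0 0.234")

```text
time: 16.58
eef_pos: [0.5241, 0.0521, 0.2116]
eef_rot: [[0.067, 0.998, 0.011], [0.983, -0.068, 0.171], [0.171, -0.001, -0.985]]
wrist_force: [-0.6, -8.2, 5.5]
gripper_width: 0.0217
gripper_force: 3.9
```

```bash
python3 look.py g
```

```text
t 16.5833 tip [0.5269 0.094  0.0167] dock [0.025  0.0022] F [-0.6 -8.2  5.5]
jack [0.1024 0.0008]
jack_front [ 0.12   -0.0004]
jack_rear [0.0266 0.0029]
pred origin [0.087  0.0022]
```

View pics/g.png

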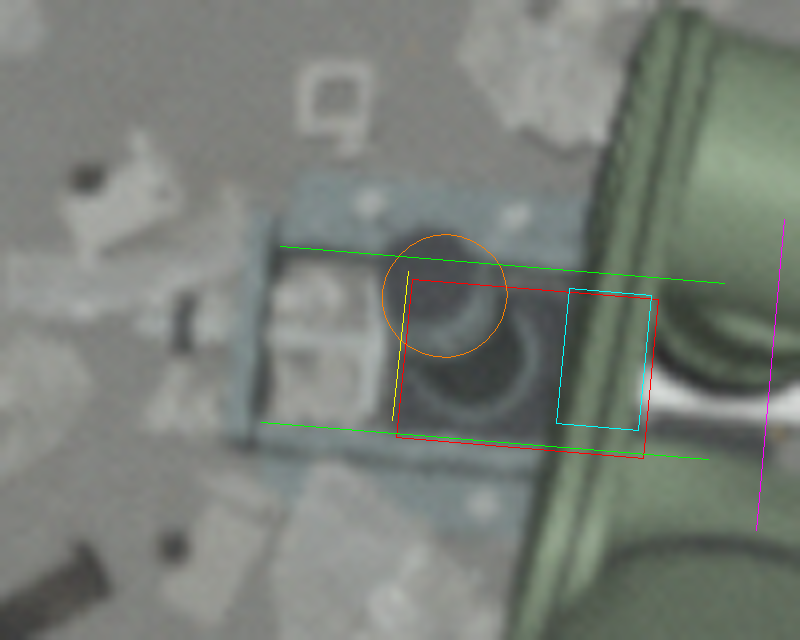

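The jack's front edge (x≈392) is now only a few pixels short of the stop plate (x≈385), so I'll creep on.

Emit:
drive_tool(motion="0.004 0 0.001 0 0 0 0.234;0.008 0 0.0015 0 0 0 0.234;0.012 0 0.002 0 0 0 0.234")

```text
time: 17.48
eef_pos: [0.5242, 0.0532, 0.2116]
eef_rot: [[0.067, 0.998, 0.011], [0.983, -0.068, 0.171], [0.171, -0.001, -0.985]]
wrist_force: [0.2, -8.1, 5.0]
gripper_width: 0.022
gripper_force: 3.8
```

Emit:
drive_tool(motion="0.004 0 0.001 0 0 0 0.234;0.008 0 0.0015 0 0 0 0.234;0.01 0 0.002 0 0 0 0.234")

```text
time: 17.73
eef_pos: [0.5243, 0.0543, 0.2116]
eef_rot: [[0.067, 0.998, 0.011], [0.983, -0.068, 0.171], [0.171, -0.001, -0.985]]
wrist_force: [-0.7, -7.1, 5.9]
gripper_width: 0.0219
gripper_force: 4.1
```

Emit:
drive_tool(motion="0.004 0 0.001 0 0 0 0.234;0.008 0 0.0015 0 0 0 0.234;0.01 0 0.002 0 0 0 0.234")

```text
time: 17.98
eef_pos: [0.5244, 0.0548, 0.2117]
eef_rot: [[0.066, 0.998, 0.011], [0.983, -0.067, 0.169], [0.17, -0.0, -0.986]]
wrist_force: [-1.9, -11.0, 7.0]
gripper_width: 0.0221
gripper_force: 5.5
```

Emit:
drive_tool(motion="0.003 0 0.0005 0 0 0 0.234;0.005 0 0.001 0 0 0 0.234;0.005 0 0.001 0 0 0 0.234")

```text
time: 18.23
eef_pos: [0.5244, 0.0549, 0.2117]
eef_rot: [[0.066, 0.998, 0.011], [0.983, -0.067, 0.169], [0.169, -0.001, -0.986]]
wrist_force: [-1.1, -10.7, 6.5]
gripper_width: 0.0221
gripper_force: 5.9
```

Emit:
drive_tool(motion="0.004 0 0.0005 0 0 0 0.234;0.008 0 0.001 0 0 0 0.234;0.008 0 0.001 0 0 0 0.234")

```text
time: 18.48
eef_pos: [0.5245, 0.0553, 0.2118]
eef_rot: [[0.066, 0.998, 0.011], [0.984, -0.067, 0.167], [0.168, -0.001, -0.986]]
wrist_force: [-3.0, -13.6, 7.8]
gripper_width: 0.0219
gripper_force: 7.0
```

Emit:
drive_tool(motion="-0.1 0 -0.018 0 0 0 0.234;-0.3 0 -0.053 0 0 0 0.234;-0.6 0 -0.106 0 0 0 0.234;-0.75 0 -0.4 0 0 0 0.234;-0.9 0 -0.75 0 0 0 0.234;-0.95 0 -1 0 0 0 0.234;-0.95 0 -1 0 0 0 0.234")

```text
time: 19.07
eef_pos: [0.5185, -0.0549, 0.2978]
eef_rot: [[0.068, 0.997, 0.019], [0.982, -0.071, 0.173], [0.173, 0.007, -0.985]]
wrist_force: [1.3, -0.3, 0.9]
gripper_width: 0.022
gripper_force: 0.0
```

```bash
cat >>h.py <<'E'
def dk(p): q=np.asarray(p)[:2]-DO;return np.array([q[0]*np.sin(TH)+q[1]*np.cos(TH),-q[0]*np.cos(TH)+q[1]*np.sin(TH)])
def grasp(xy,zc): # grasp point (not tip) over xy
    p,R=pose(xy,zc,dist=0.);g=p+R[:,2]*.180;return np.array([p[0]+xy[0]-g[0],p[1]+xy[1]-g[1],p[2]]),R
E
python3 - <<'E'
from h import *
s=sense();print(s["wrist_force"],s["eef_pos"])
pt=med("top","keeper_post",3,(.639,-.057,.06),.03);hg=med("top","keeper_hinge",3,(.584,.041,.03),.03)
print("post",pt.mean(0),"hinge",hg.mean(0),"model hinge",W(DO,TH,[-.02,-.058,.032]))
for n in("jack","jack_front","jack_rear"):
    m=med("top",n,2,(.533,.15,0),.1)
    if len(m):print(n,dk(m.mean(0)).round(4))
plan(*grasp((.6385,-.057),.11))
overlay("top",jackpoly(W(DO,TH,[.092,0,0])[0],TH)+dockpoly(DO,TH),(190,150,130,100),6,"pics/k.png")
E
```

```text
[ 1.30721512 -0.29677255  0.93156996] [ 0.51852735 -0.05488251  0.2977706 ]
post nan hinge [0.5834 0.0402 0.0351] model hinge [[0.58390538 0.04500143 0.032     ]]
jack [ 0.0902 -0.0002]
jack_front [0.1218 0.0014]
jack_rear [0.0289 0.004 ]
t 20.27 target [ 0.6364 -0.0882  0.3062] rel [-0.24   1.214 -0.168] rot [ 0.0002  0.0004 -0.0001] rows>= 3.0<stdin>:4: RuntimeWarning: Mean of empty slice.
  ret = ret.dtype.type(ret / rcount)
```

View pics/k.png

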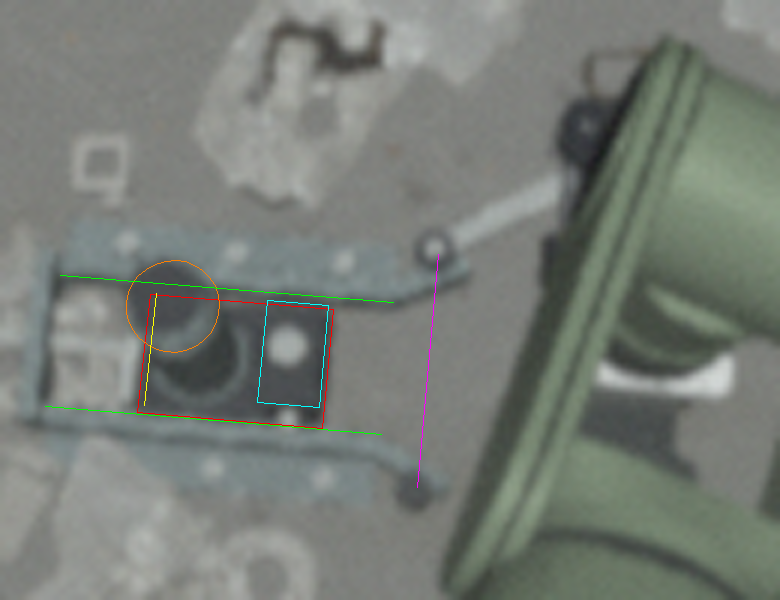

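Emit:
drive_tool(motion="-0.1 0.35 -0.07 0 0 0 0.7;-0.17 0.7 -0.13 0 0 0 0.7;-0.24 1 -0.168 0 0 0 0.7;-0.24 1 -0.168 0 0 0 0.7")

```text
time: 20.65
eef_pos: [0.6193, -0.0887, 0.3071]
eef_rot: [[0.068, 0.998, 0.019], [0.983, -0.07, 0.17], [0.171, 0.007, -0.985]]
wrist_force: [-0.2, 1.5, 0.0]
gripper_width: 0.0451
gripper_force: 0.0
```

```bash
python3 - <<'E'
from h import *
plan(*grasp((.6385,-.057),.051))
print(sense()["gripper_width"])
E
```

```text
t 20.65 target [ 0.6364 -0.0882  0.2472] rel [-0.086  0.166  0.595] rot [ 0.0035  0.0013 -0.0002] rows>= 2.0
0.045119414915102934
```

Emit:
drive_tool(motion="0 0.17 0 0.003 0.001 0 0.7;0 0.17 0 0.003 0.001 0 0.7;0 0.17 0 0.003 0.001 0 0.7;-0.04 0.17 0.25 0.003 0.001 0 0.7;-0.07 0.17 0.45 0.003 0.001 0 0.7;-0.086 0.166 0.595 0.003 0.001 0 0.7;-0.086 0.166 0.595 0.003 0.001 0 0.7")

```text
time: 21.23
eef_pos: [0.6288, -0.085, 0.242]
eef_rot: [[0.068, 0.998, -0.002], [0.982, -0.067, 0.177], [0.177, -0.014, -0.984]]
wrist_force: [0.4, 0.1, -0.3]
gripper_width: 0.0655
gripper_force: 0.0
```

```bash
python3 - <<'E'
from h import *
s=sense();g=s["eef_pos"]+s["eef_rot"]@[0,0,.18];print(g,s["wrist_force"],s["gripper_width"])
for c in("top","side"):
  print(c,med(c,"keeper_post",2,(.6385,-.057,.06),.03).round(4))
overlay("side",[],(220,150,100,75),8,"pics/m.png")
E
```

```text
[ 0.62836789 -0.05315291  0.06481582] [ 0.39086745  0.11457281 -0.33836587] 0.06554782794540305
top []
side [[ 0.6393 -0.0553  0.0606]
 [ 0.6406 -0.0586  0.0653]]
```

View pics/m.png

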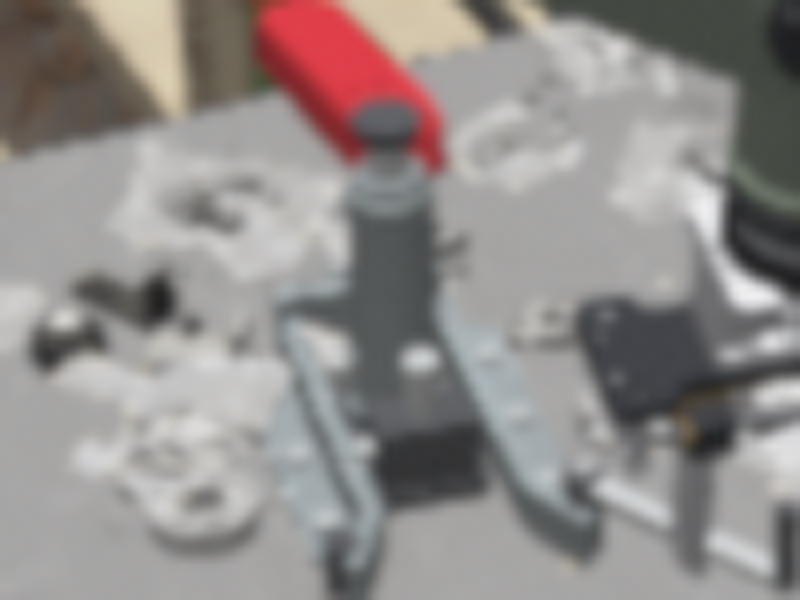

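Emit:
drive_tool(motion="-0.03 0.06 0 0 0 0 0.7;-0.03 0.105 0 0 0 0 0.5;-0.03 0.105 0 0 0 0 0.3;-0.03 0.105 0 0 0 0 0.1;-0.03 0.105 0 0 0 0 0;-0.03 0.105 0 0 0 0 0;-0.03 0.105 0 0 0 0 0;-0.03 0.105 0 0 0 0 0;-0.03 0.105 0 0 0 0 0;-0.03 0.105 0 0 0 0 0", newtons=8)

```text
time: 22.52
eef_pos: [0.6415, -0.0892, 0.2451]
eef_rot: [[0.067, 0.998, 0.004], [0.982, -0.067, 0.176], [0.176, -0.008, -0.984]]
wrist_force: [-1.8, 2.8, 1.6]
gripper_width: 0.0119
gripper_force: 8.0
```

```bash
cat >arc.py <<'E'
from h import *
import sys
s=sense();R=s["eef_rot"];g=s["eef_pos"]+R@[0,0,.18]
H=np.array([.584,.043]);v=g[:2]-H;a0=np.arctan2(v[1],v[0]);r=np.linalg.norm(v)
print("t",s["time"],"g",g.round(4),"ang",np.degrees(a0).round(1),"r",r.round(4),"F",s["wrist_force"].round(1),s["gripper_width"])
P=g[:2]+0; d=[]
step=np.radians(float(sys.argv[1]))
rr=float(sys.argv[2]) if len(sys.argv)>2 else r
for k in range(1,int(sys.argv[3] if len(sys.argv)>3 else 12)+1):
    a=a0-k*step;q=np.array([*(H+rr*np.array([np.cos(a),np.sin(a)])),g[2]])
    d.append((R.T@(q-g)/.1).round(3));print(np.degrees(a).round(0),*d[-1])
E
python3 arc.py 4 .116 20
```

```text
t 22.5167 g [ 0.6422 -0.0575  0.0679] ang -59.9 r 0.1162 F [-1.8  2.8  1.6] 0.011893981918905863
-64.0 -0.041 -0.07 -0.007
-68.0 -0.078 -0.141 -0.013
-72.0 -0.111 -0.215 -0.018
-76.0 -0.138 -0.291 -0.022
-80.0 -0.16 -0.369 -0.026
-84.0 -0.176 -0.449 -0.028
-88.0 -0.187 -0.529 -0.029
-92.0 -0.193 -0.609 -0.03
-96.0 -0.193 -0.69 -0.029
-100.0 -0.187 -0.771 -0.027
-104.0 -0.176 -0.851 -0.025
-108.0 -0.16 -0.931 -0.021
-112.0 -0.138 -1.008 -0.017
-116.0 -0.11 -1.084 -0.011
-120.0 -0.078 -1.158 -0.005
-124.0 -0.04 -1.23 0.003
-128.0 0.002 -1.298 0.011
-132.0 0.049 -1.364 0.02
-136.0 0.1 -1.426 0.029
-140.0 0.155 -1.484 0.04
```

Emit:
drive_tool(motion="-0.041 -0.07 -0.007 0 0 0 0;-0.078 -0.141 -0.013 0 0 0 0;-0.111 -0.215 -0.018 0 0 0 0;-0.138 -0.291 -0.022 0 0 0 0;-0.16 -0.369 -0.026 0 0 0 0;-0.176 -0.449 -0.028 0 0 0 0")

```text
time: 23.02
eef_pos: [0.5952, -0.1055, 0.2454]
eef_rot: [[0.068, 0.998, 0.007], [0.983, -0.068, 0.173], [0.173, -0.005, -0.985]]
wrist_force: [2.3, -2.0, -3.1]
gripper_width: 0.012
gripper_force: 8.0
```

```bash
python3 arc.py 4 .116 14
```

```text
t 23.0167 g [ 0.5965 -0.0743  0.0681] ang -83.9 r 0.118 F [ 2.3 -2.  -3.1] 0.011953798306292169
-88.0 0.008 -0.084 0.002
-92.0 0.002 -0.164 0.001
-96.0 0.002 -0.245 0.002
-100.0 0.008 -0.326 0.003
-104.0 0.019 -0.406 0.005
-108.0 0.035 -0.485 0.008
-112.0 0.057 -0.563 0.013
-116.0 0.084 -0.639 0.018
-120.0 0.117 -0.713 0.024
-124.0 0.154 -0.785 0.031
-128.0 0.196 -0.853 0.039
-132.0 0.243 -0.919 0.047
-136.0 0.294 -0.981 0.056
-140.0 0.35 -1.039 0.066
```

Forces are small, so I'll carry on.

Emit:
drive_tool(motion="0.004 -0.084 0.001 0 0 0 0;0.002 -0.164 0.001 0 0 0 0;0.002 -0.245 0.002 0 0 0 0;0.008 -0.326 0.003 0 0 0 0;0.019 -0.406 0.005 0 0 0 0;0.035 -0.485 0.008 0 0 0 0;0.057 -0.563 0.013 0 0 0 0;0.084 -0.639 0.018 0 0 0 0;0.117 -0.713 0.024 0 0 0 0")

```text
time: 23.77
eef_pos: [0.5247, -0.0873, 0.2454]
eef_rot: [[0.067, 0.998, 0.006], [0.982, -0.067, 0.175], [0.175, -0.006, -0.985]]
wrist_force: [-0.6, -4.1, -2.6]
gripper_width: 0.0118
gripper_force: 8.0
```

```bash
python3 arc.py 4 .116 19
```

```text
t 23.7667 g [ 0.5257 -0.0558  0.0681] ang -120.5 r 0.1147 F [-0.6 -4.1 -2.6] 0.011791706717776643
-125.0 0.027 -0.077 0.005
-129.0 0.07 -0.145 0.013
-133.0 0.118 -0.21 0.022
-137.0 0.17 -0.271 0.032
-141.0 0.226 -0.329 0.042
-145.0 0.285 -0.382 0.053
-149.0 0.349 -0.431 0.065
-153.0 0.415 -0.476 0.077
-157.0 0.485 -0.515 0.089
-161.0 0.557 -0.55 0.103
-165.0 0.631 -0.579 0.116
-169.0 0.707 -0.603 0.13
-173.0 0.785 -0.622 0.143
-177.0 0.863 -0.635 0.158
-181.0 0.943 -0.643 0.172
-185.0 1.022 -0.644 0.186
-189.0 1.102 -0.641 0.2
-193.0 1.181 -0.631 0.214
-197.0 1.26 -0.616 0.228
```

Emit:
drive_tool(motion="0.03 -0.074 0.006 0 0 0 0;0.075 -0.142 0.014 0 0 0 0;0.12 -0.208 0.022 0 0 0 0;0.17 -0.27 0.032 0 0 0 0;0.226 -0.329 0.042 0 0 0 0;0.285 -0.382 0.053 0 0 0 0;0.349 -0.431 0.065 0 0 0 0;0.415 -0.476 0.077 0 0 0 0")

```text
time: 24.43
eef_pos: [0.4807, -0.0417, 0.2456]
eef_rot: [[0.067, 0.998, 0.007], [0.982, -0.067, 0.175], [0.175, -0.005, -0.985]]
wrist_force: [0.9, -2.2, -1.8]
gripper_width: 0.0121
gripper_force: 8.0
```

```bash
python3 arc.py 4 .115 12
```

```text
t 24.4333 g [ 0.4819 -0.0103  0.0684] ang -152.5 r 0.1152 F [ 0.9 -2.2 -1.8] 0.012076706340045344
-156.0 0.07 -0.038 0.013
-160.0 0.141 -0.072 0.025
-164.0 0.215 -0.101 0.039
-168.0 0.29 -0.125 0.052
-172.0 0.367 -0.144 0.066
-176.0 0.445 -0.157 0.08
-180.0 0.524 -0.165 0.094
-184.0 0.603 -0.167 0.108
-188.0 0.682 -0.163 0.122
-192.0 0.76 -0.154 0.136
-196.0 0.838 -0.139 0.149
-200.0 0.914 -0.119 0.163
```

Emit:
drive_tool(motion="0.07 -0.038 0.013 0 0 0 0;0.141 -0.072 0.025 0 0 0 0;0.215 -0.101 0.039 0 0 0 0;0.29 -0.125 0.052 0 0 0 0;0.367 -0.144 0.066 0 0 0 0;0.445 -0.157 0.08 0 0 0 0;0.524 -0.165 0.094 0 0 0 0;0.57 -0.167 0.102 0 0 0 0")

```text
time: 25.1
eef_pos: [0.4673, 0.0179, 0.2453]
eef_rot: [[0.067, 0.998, 0.003], [0.982, -0.066, 0.176], [0.176, -0.009, -0.984]]
wrist_force: [-6.2, -1.1, 5.6]
gripper_width: 0.0116
gripper_force: 8.0
```

```bash
python3 arc.py 1 .115 18
```

```text
t 25.1 g [0.4677 0.0497 0.0681] ang 176.7 r 0.1164 F [-6.2 -1.1  5.6] 0.011583698749524769
176.0 0.02 0.014 0.003
175.0 0.04 0.015 0.007
174.0 0.059 0.016 0.01
173.0 0.079 0.017 0.014
172.0 0.099 0.018 0.018
171.0 0.119 0.02 0.021
170.0 0.138 0.022 0.025
169.0 0.158 0.024 0.028
168.0 0.177 0.027 0.031
167.0 0.197 0.03 0.035
166.0 0.216 0.034 0.038
165.0 0.236 0.038 0.042
164.0 0.255 0.042 0.045
163.0 0.274 0.046 0.049
162.0 0.294 0.051 0.052
161.0 0.313 0.056 0.055
160.0 0.332 0.062 0.059
159.0 0.351 0.068 0.062
```

Emit:
drive_tool(motion="0.04 -0.01 0.007 0 0 0 0;0.08 -0.01 0.014 0 0 0 0;0.12 -0.008 0.021 0 0 0 0;0.14 -0.006 0.025 0 0 0 0;0.16 -0.004 0.028 0 0 0 0")

```text
time: 25.52
eef_pos: [0.4681, 0.0325, 0.2449]
eef_rot: [[0.066, 0.998, 0.003], [0.983, -0.066, 0.173], [0.173, -0.009, -0.985]]
wrist_force: [-5.7, -2.7, 1.6]
gripper_width: 0.0083
gripper_force: 8.2
```

Emit:
drive_tool(motion="0.01 0 0.002 0 0 0 0;0.02 0.001 0.003 0 0 0 0;0.03 0.002 0.005 0 0 0 0")

```text
time: 25.77
eef_pos: [0.4697, 0.0363, 0.2453]
eef_rot: [[0.067, 0.998, 0.007], [0.982, -0.068, 0.176], [0.176, -0.004, -0.984]]
wrist_force: [0.0, -0.4, 0.5]
gripper_width: 0.0002
gripper_force: 0.0
```

```bash
python3 arc.py 1 .116 1
```

```text
t 25.7667 g [0.471  0.0679 0.0681] ang 167.6 r 0.1157 F [ 0.  -0.4  0.5] 0.00021153407024980146
167.0 0.02 0.0 0.004
```

Emit:
drive_tool(motion="0 0 -0.3 0 0 0 0;-0.05 0 -0.5 0 0 0 0;-0.1 0 -0.55 0 0 0 0;-0.6 0 -0.65 0 0 0 0;-0.6 0 -0.65 0 0 0 0")

```text
time: 26.18
eef_pos: [0.4656, -0.0373, 0.2996]
eef_rot: [[0.068, 0.998, 0.01], [0.983, -0.068, 0.172], [0.172, -0.002, -0.985]]
wrist_force: [0.2, -0.3, -0.0]
gripper_width: 0.0004
gripper_force: 0.0
```

```bash
python3 - <<'E'
from h import *
for c in("top","side"):
  for n,a in(("keeper_post",(.468,.06,.06)),("keeper_hinge",(.584,.043,.03))): print(c,n,med(c,n,3,a,.04).round(4).tolist())
overlay("top",[(W(DO,TH,[[-.02,-.058,.041],[-.02,.058,.041]]),(255,0,255))],(190,160,110,80),7,"pics/n.png")
s=sense();print((s["eef_pos"]+s["eef_rot"]@[0,0,.18]).round(4))
E
```

```text
top keeper_post [[0.4656, 0.0502, 0.0591], [0.4656, 0.0491, 0.0615], [0.4658, 0.0477, 0.063]]
top keeper_hinge [[0.5846, 0.0422, 0.0342], [0.5866, 0.0391, 0.0342], [0.5811, 0.0407, 0.0342]]
side keeper_post [[0.4666, 0.0513, 0.0616], [0.4662, 0.0485, 0.0616], [0.4683, 0.0494, 0.062]]
side keeper_hinge [[0.5848, 0.0418, 0.0336], [0.5862, 0.0429, 0.0335]]
[ 0.466  -0.0031  0.1217]
```

View pics/n.png

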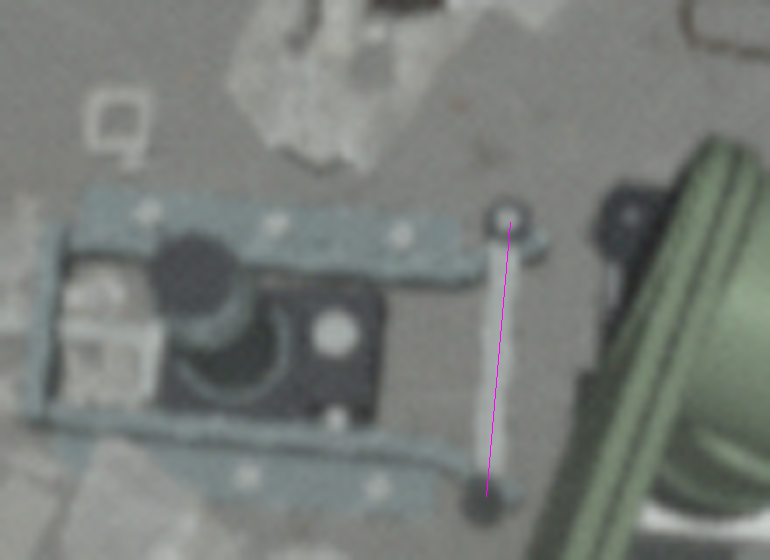

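```bash
python3 - <<'E'
from h import *
plan(*pose((.467,.025),.056)); plan(*pose((.467,.043),.056))
E
```

```text
t 27.43 target [ 0.4641 -0.0174  0.2522] rel [ 0.087 -0.017  0.491] rot [-0.0028 -0.0006 -0.0001] rows>= 2.0
t 27.43 target [0.4641 0.0006 0.2522] rel [ 0.264 -0.029  0.522] rot [-0.0028 -0.0006 -0.0001] rows>= 2.0
```

Emit:
drive_tool(motion="0 0 0.2 0 0 0 0;0.03 -0.02 0.4 0 0 0 0;0.08 -0.02 0.49 0 0 0 0;0.15 -0.02 0.5 0 0 0 0;0.2 -0.02 0.51 0 0 0 0;0.23 -0.02 0.515 0 0 0 0;0.24 -0.02 0.518 0 0 0 0")

```text
time: 28.02
eef_pos: [0.4655, -0.0013, 0.2533]
eef_rot: [[0.066, 0.998, 0.008], [0.982, -0.066, 0.174], [0.175, -0.003, -0.985]]
wrist_force: [-0.8, 0.1, 0.4]
gripper_width: 0.0008
gripper_force: 0.0
```

Emit:
drive_tool(motion="0.01 0 0.002 0 0 0 0;0.02 0 0.004 0 0 0 0;0.03 0 0.005 0 0 0 0")

```text
time: 28.27
eef_pos: [0.4653, 0.0012, 0.2527]
eef_rot: [[0.067, 0.998, 0.007], [0.982, -0.067, 0.175], [0.175, -0.005, -0.985]]
wrist_force: [-0.1, 0.0, 0.1]
gripper_width: 0.0003
gripper_force: 0.1
```

Emit:
drive_tool(motion="0.01 0 0.002 0 0 0 0;0.02 0 0.004 0 0 0 0;0.03 0 0.005 0 0 0 0")

```text
time: 28.52
eef_pos: [0.4655, 0.0039, 0.2525]
eef_rot: [[0.067, 0.998, 0.007], [0.983, -0.067, 0.173], [0.173, -0.005, -0.985]]
wrist_force: [-0.5, -4.3, 2.1]
gripper_width: 0.0008
gripper_force: 2.1
```

Emit:
drive_tool(motion="0.01 0 0.002 0 0 0 0;0.02 0 0.004 0 0 0 0")

```text
time: 28.68
eef_pos: [0.4657, 0.005, 0.2526]
eef_rot: [[0.066, 0.998, 0.007], [0.983, -0.066, 0.17], [0.17, -0.005, -0.985]]
wrist_force: [-2.2, -9.6, 3.1]
gripper_width: 0.0005
gripper_force: 4.8
```

That's a firm stop at 9.6 N, well above the 1–2 N swing drag, so the keeper is at its limit. Now I'll retreat.

Emit:
drive_tool(motion="-0.05 0 -0.01 0 0 0 0;-0.3 0 -0.05 0 0 0 0;-0.5 0 -0.3 0 0 0 0;-0.7 0 -0.7 0 0 0 0;-0.9 0 -1 0 0 0 0;-0.9 0 -1 0 0 0 0;-0.9 0 -1 0 0 0 0")

```text
time: 29.27
eef_pos: [0.4594, -0.1009, 0.3367]
eef_rot: [[0.069, 0.998, 0.011], [0.982, -0.07, 0.174], [0.174, -0.001, -0.985]]
wrist_force: [0.1, -0.4, -0.5]
gripper_width: 0.0003
gripper_force: 0.0
```

```bash
python3 - <<'E'
from h import *
s=sense();print(s["time"],s["wrist_force"].round(1))
p=med("top","keeper_post",3,(.467,.05,.06),.04).mean(0);h=np.array([.585,.042])
print(p,"ang",np.degrees(np.arctan2(p[1]-h[1],p[0]-h[0])))
for n in("jack","jack_front","jack_rear"):
    m=med("top",n,2,(.533,.15,0),.1)
    if len(m):print(n,dk(m.mean(0)).round(4))
print(close_job())
E
```

```text
29.2667 [ 0.1 -0.4 -0.5]
[0.466      0.05196667 0.06126667] ang 175.2124513116294
jack [ 0.0897 -0.0007]
jack_front [0.1221 0.0006]
jack_rear [0.0293 0.0057]
the job is handed in; nothing more can be done
None
```

The jack is parked against the end stop (total push at most 13.6 N at my last reading), the keeper bar is swung across the mouth to its limit, and the job was handed in at about 30 s with the robot clear; the verdict was not shown.

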